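Catch the falling chamber cover and close it softly

ROBOT

A 6-joint arm with a two-finger parallel gripper is mounted at the origin on the work surface. World frame = base frame: x ahead of the robot, y to its left, z up, the work surface at z = 0. Lengths are in m, angles in rad, forces in N, time in s.
With the tool pointing down it reaches from about 0.425 to 0.95 m from the base axis. Payload 3.5 kg.
Tool frame: the origin (TCP) lies on the centre line of the jaws, within the pads' length; the fingertips stand 19 mm ahead of it and the grasp point (between the pads) is the TCP; z points along the fingers, y is the line along which they close (so a half turn about z gives the same grasp; the last joint's range is limited). The gripper opens to 85 mm and grips with 20 to 120 N. Pads are 22 mm wide; open, the fingers measure 114 mm over their backs; the gripper's body (76 mm by 85 mm) begins 54 mm behind the grasp point. The pads swing forward as they close: fully open they stand 13 mm farther back than shut.
Start: joints at [1.097, 0.286, 1.577, -0, 1.279, -0.15], TCP at [0.215, 0.64, 0.25] pointing down, gripper open.
Joint ranges: [-2.77, 2.77], [-0.9, 2.22], [0.21, 2.48], [-1.53, 4.67], [0.24, 2.81], [-2.84, 2.84]. Speed limits (rad/s): [2.79, 2.79, 3.14, 3.14, 3.14, 3.14].

INTERFACE

Orientations are given as a unit quaternion [x, y, z, w].
In Python, from plant import status, cams, ctrl gives the robot as it stands.
- The arm moves only by the shell command python3 -m inch 'ROWS' [FORCE]. ROWS is JSON, a list of rows, each a list of 3 entries, a list of its own where there are three numbers: the opening, from -1 (shut) to 1 (fully open), then the shift along the tool's x, y, z in cm, then the turn about the tool's z in rad. In form: [[jaw, [dx, dy, dz], twist], ...]. A call has 1 to 20 rows; each row is the pose to reach, as a shift and turn from the pose commanded when the call began, along the tool's axes at that moment; what a row does not reach only later rows make up. A row lasts 1/10 s, in which the tool goes at most 50 mm and 8.59 degrees, less where a joint would pass 70% of its speed; a pose out of reach is approached as far as the arm can. A call with a gripper value outside its range is refused whole. The fingers move at their own pace and stop on an object; FORCE is the grip in N (left out, the last holds). Time passes only in rows, so rows that repeat a pose let the fingers close. It gives the time, the measured TCP pose, the force and the opening at its end, in the units of the state.
- status.get_state(): the state, without advancing time (a new reading comes with each control period).
- cams.read_camera(name): name is "scene" or "top" or "wrist"; returns the picture (400x640x3 uint8, blue, green, red); there is no depth.
- cams.calibration(name): a dict with "camera_matrix" (3x3 intrinsics, pixels), "cam_to_world" (4x4, takes a point from camera to world coordinates); the wrist camera has in their place "mount" (4x4, takes a point from camera to tool coordinates, whose origin is the TCP and whose axes are the flange's). Camera axes: x right, y down, z forward; pixel columns grow to the right and rows downward; lengths in m; the calibration is good to about 2 mm. A picture is of the moment at which its call begins: read the wrist's pose just before it. calibration takes no time and is no camera call.
- ctrl.sign_off(): hands the job in, once; it reports no verdict.
The state is a dict: "time": time; "qpos": joint angles; "dq": joint speeds; "joint_efforts": joint torques, N m; "eef_pos": TCP position; "tcp_rot": TCP orientation; "contact_force": force on the tool from outside, world axes, zero at the start; "wrist_torque": the same for the moment, N m; "opening": opening from 0.0 (shut) to 1.0 (fully open).
Only numpy, scipy, OpenCV 4.12 (cv2) and the standard library are available. Lean on these libraries where they do the work, as an engineer would, in place of code of your own. Each camera call takes 0.05 s, during which the arm holds its last target. There are 200 camera calls.

TASK

The cover of the white sample chamber stands open, leaning back. With your fingertips tip it forward past its balance point and let it start to fall by itself, catch it from below on the outside of your fingers while it is still well open, and hold it still there for a moment. Then lower it gently on the fingers until it is fully shut, without letting it drop or bang, and take the hand away; grip and lift nothing, and leave the things around the chamber where they stand.

Things in the scene. Friction and masses are not known exactly. Their poses are not given: they have to be found in the camera images.
- chamber: White light-tight sample chamber fixed to the table, an open-topped box 130 (its x) by 180 (its y) by 95 mm high. Origin: centre of its underside, on the table. Its x axis points from its front (lip side, facing the robot's right and a little towards it) to its back, where the cover is hinged: 0.85 to 1.45 rad to the left of the robot's straight ahead. It stays put.
- cover (a joint): Angle of the chamber's cover, rad: 0 shut (level), 1.57 upright, stop at 1.80 leaning back. It starts resting on this stop and leans back onto it again until pushed forward past 1.57, its balance point; then it falls against a damper in the hinge, slowly at first: about 2 s from 1.35 to 0.75 rad, 3 s from 1.35 to 0.35. Left alone it bangs shut at 0.5 to 0.7 rad/s. Mass 0.21 to 0.3 kg; about 1.5 N at the lip holds it up.
- cover_hinge (a point): Centre of the cover's hinge line: 65 mm behind the chamber's origin along its x axis, 99.5 mm above the table. The hinge line runs along the chamber's y axis. The cover is a flat grey plate 8 mm thick, 134 mm long from the hinge line and 184 mm wide, carrying the orange lip at its free edge.
- cover_lip (a point): Middle of the outer edge of the orange lip (100 mm wide, 8 mm thick, in the middle of the cover's free edge), at half its thickness, 165 mm from the hinge line; moves with the cover. Shut, the lip juts 35 mm out over the chamber's front wall, its underside 95 mm above the table, with free space below it.
- amber_bottle: Amber bottle with red cap, 52 mm across, 115 mm high, on the side of the chamber away from the robot. Origin: centre of underside. Bystander.
- vial_green: Small clear vial with green cap, 26 mm across, 48 mm high, between the chamber and the robot. Origin: centre of underside. Bystander.
- vial_black: Small clear vial with black cap, 26 mm across, 48 mm high, between the chamber and the robot, left of the green one. Origin: centre of underside. Bystander.
- cuvette_case: Green plastic case 60 x 90 x 30 mm, on the robot's right. Origin: centre of underside. Bystander.
- swab_carton: Cardboard carton 80 x 120 x 65 mm, on the robot's left. Origin: centre of underside. Bystander.
- spatula: Spatula 170 mm long lying flat, on the robot's left. Bystander.
- dish: Shallow glass dish 90 mm across, 20 mm high, on the robot's right. Origin: centre of underside. Bystander.

How it is judged:
By the outcome, as a careful person would: the job done as asked, in the order asked, and still so for the second after the job is handed in, with the robot touching nothing.
It also fails if it takes over 56 s, if anything falls off the work surface, if the arm or the gripper's body presses on something with over 40 N, if the wrist force passes 120 N, or if a joint passes its speed limit or range.

## Working session

There is one attempt and no reset: what is moved stays moved. The work goes in short steps, Python scripts to look and compute and a shell command to move; the robot and the scene stay as the last step left them, time stands still between calls to the robot, and variables do not carry over. Pictures are saved under pics/ and viewed, on a budget of 10 in all, crops included, one or two more only if the job needs it, and the job is handed in when it is done.

```bash
ls; mkdir -p pics
python3 - <<'E'
from plant import status,cams,ctrl
import cv2,numpy as np
s=status.get_state()
for k,v in s.items(): print(k,np.round(v,4))
for n in ["scene","top"]:
    im=cams.read_camera(n); cv2.imwrite(f"pics/{n}0.png",im)
    c=cams.calibration(n); print(n,np.round(c["camera_matrix"],2).tolist(),np.round(c["cam_to_world"],4).tolist())
print(np.round(cams.calibration("wrist")["mount"],4).tolist())
E
```

```text
pics
time 0.0
qpos [ 1.097   0.2872  1.5782  0.      1.2786 -0.15  ]
dq [-0.0009 -0.0011  0.0034 -0.0011  0.0012  0.0008]
joint_efforts [-9.00000e-04 -4.06002e+01 -2.92613e+01 -2.00000e-04  6.00000e-03
 -0.00000e+00]
eef_pos [0.2144 0.6394 0.2489]
tcp_rot [ 1.612e-01  9.869e-01 -1.100e-03 -4.000e-04]
contact_force [ 0.0304  0.2352 -0.5481]
wrist_torque [-0.0305  0.0217  0.0552]
opening 0.9972
scene [[413.73, 0.0, 320.89], [0.0, 413.73, 203.49], [0.0, 0.0, 1.0]] [[0.8903, 0.3628, -0.2751, 0.8569], [0.4552, -0.7241, 0.5182, -0.5994], [-0.0112, -0.5866, -0.8098, 1.0264], [0.0, 0.0, 0.0, 1.0]]
top [[465.73, 0.0, 327.02], [0.0, 465.73, 203.0], [0.0, 0.0, 1.0]] [[0.015, -0.9865, 0.1629, 0.3158], [-0.9999, -0.0151, 0.0012, 0.0027], [0.0012, -0.1629, -0.9866, 1.4537], [0.0, 0.0, 0.0, 1.0]]
[[-0.0004, -0.9591, -0.2831, 0.0725], [1.0, -0.0002, -0.0005, 0.0002], [0.0004, -0.2831, 0.9591, -0.1224], [0.0, 0.0, 0.0, 1.0]]
```

View pics/scene0.png

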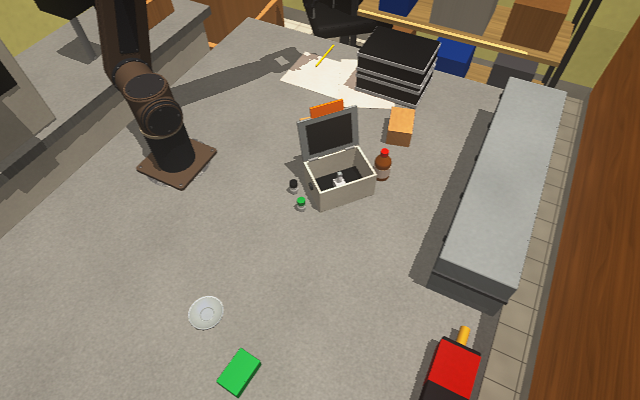

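View pics/top0.png

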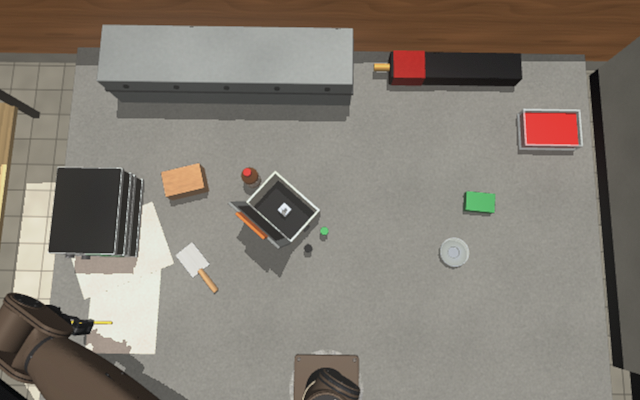

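The scene view shows the chamber at about (340,175), its cover open with the orange lip at (327,108), the vials at (293,185) and (301,203), and the bottle at (383,165). The top view has the chamber at (283,208) with the lip at (251,226). Next I zoom in on both.

Run:
```python
import cv2,numpy as np
a=cv2.imread("pics/top0.png")[160:280,220:340]; b=cv2.imread("pics/scene0.png")[92:212,275:395]
r=lambda i:cv2.resize(i,(400,400),interpolation=cv2.INTER_CUBIC)
cv2.imwrite("pics/zoom.png",np.hstack([r(a),r(b)]))
```

```text
(no output)
```

View pics/zoom.png

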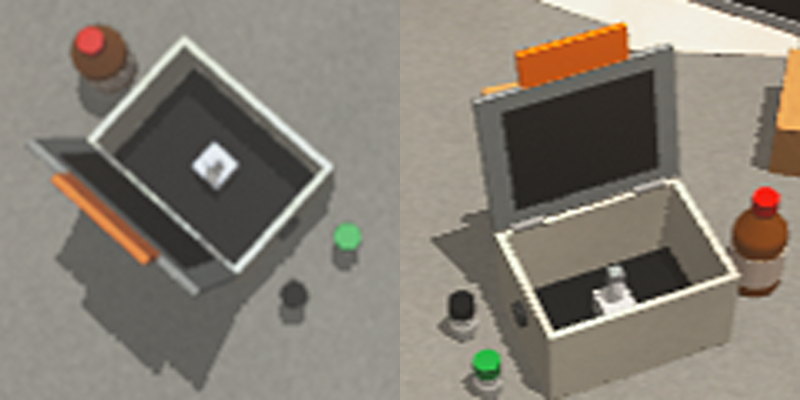

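The rim corners are clear in both views. The hinge is on the long side, at lower left in the top view and upper left in the scene view. I'll fit the chamber's pose and triangulate the corners, the lip and the vials.

```bash
cat > h.py <<'E'
from plant import status,cams
import cv2,numpy as np
def P(n):
    c=cams.calibration(n); K=np.array(c["camera_matrix"]); T=np.linalg.inv(np.array(c["cam_to_world"])); return K@T[:3]
def proj(n,X):
    q=P(n)@np.append(X,1); return q[:2]/q[2]
def tri(pt,ps):
    X=cv2.triangulatePoints(P("top"),P("scene"),np.array(pt,float).reshape(2,1),np.array(ps,float).reshape(2,1))[:,0]; X=X[:3]/X[3]
    return X,np.linalg.norm(proj("top",X)-pt)+np.linalg.norm(proj("scene",X)-ps)
E
python3 - <<'E'
from h import *
t=lambda u,v:(220+u/3.333-.35,160+v/3.333-.35); s=lambda u,v:(275+(u-400)/3.333-.35,92+v/3.333-.35)
pts={'hinge+y?':(t(90,141),s(677,183)),'hingeB':(t(237,271),s(498,236)),'frontA':(t(185,38),s(738,273)),'frontB':(t(331,166),s(551,333)),
'lipA':(t(54,177),s(626,26)),'lipB':(t(153,262),s(516,55)),'coverA':(t(32,145),s(673,48)),'coverB':(t(195,292),s(475,100)),
'bottlecap':(t(90,40),s(766,196)),'greencap':(t(348,236),s(487,360)),'blackcap':(t(293,294),s(461,301))}
R={}
for k,(a,b) in pts.items():
    X,e=tri(a,b);R[k]=X;print(k,np.round(X,4),round(e,2))
d=(R['hinge+y?']+R['hingeB']-R['frontA']-R['frontB'])/2; print(d,np.arctan2(d[1],d[0]),np.linalg.norm(d))
w=R['hinge+y?']-R['hingeB'];print(w,np.arctan2(w[1],w[0]),np.linalg.norm(w))
print('centre',sum(R[k] for k in ['hinge+y?','hingeB','frontA','frontB'])/4)
E
```

```text
hinge+y? [0.5412 0.2433 0.0909] 0.71
hingeB [0.4264 0.1085 0.0957] 0.13
frontA [0.6351 0.1613 0.0983] 1.09
frontB [0.5203 0.0282 0.1005] 0.62
lipA [0.4848 0.2408 0.2566] 0.54
lipB [0.4203 0.1614 0.2616] 1.7
coverA [0.5163 0.267  0.2239] 1.76
coverB [0.3987 0.1309 0.2292] 0.38
bottlecap [0.6275 0.2428 0.1149] 0.53
greencap [0.4641 0.0125 0.047 ] 0.53
blackcap [0.4106 0.0613 0.0462] 0.35
[-0.09391355  0.08115555 -0.00609369] 2.428939964340001 0.1242703198349636
[ 0.11476393  0.13484012 -0.00482219] 0.8656575509270306 0.17713235787557177
centre [0.53073638 0.13532634 0.09634047]
```

Both views agree on the chamber: centre (0.531, 0.135) and rim height 0.096 m. The hinge centre is at (0.481, 0.178), with the front facing f=(0.76,-0.65) and the lip at (0.4525, 0.201, 0.26), which matches a 1.80 rad lean. This puts the x axis at 2.43 rad, not the 0.85–1.45 in the text. I trust the images. Next I move above the lip with tool y along f.

```bash
python3 -m inch '[[1,[0,0,-5],0],[1,[0,0,-10],0.1],[1,[-40,-35.3,-11],1.955],[1,[-40,-35.3,-11],1.955],[1,[-40,-35.3,-11],1.955],[1,[-40,-35.3,-11],1.955],[1,[-40,-35.3,-11],1.955],[1,[-40,-35.3,-11],1.955],[1,[-40,-35.3,-11],1.955],[1,[-40,-35.3,-11],1.955],[1,[-40,-35.3,-11],1.955],[1,[-40,-35.3,-11],1.955],[1,[-40,-35.3,-11],1.955],[1,[-40,-35.3,-11],1.955],[1,[-40,-35.3,-11],1.955],[1,[-40,-35.3,-11],1.955],[1,[-40,-35.3,-11],1.955],[1,[-40,-35.3,-11],1.955],[1,[-40,-35.3,-11],1.955]]'
python3 - <<'E'
from h import *
s=status.get_state(); print(s["time"],np.round(s["eef_pos"],4),np.round(s["tcp_rot"],4),np.round(s["qpos"],3))
p=np.round(proj("scene",s["eef_pos"])).astype(int); print(p)
a=cams.read_camera("scene"); w=cams.read_camera("wrist"); cv2.imwrite("pics/s1.png",a);cv2.imwrite("pics/w1.png",w)
x,y=max(p[0]-60,0),max(p[1]-50,0); c=cv2.resize(a[y:y+120,x:x+120],(400,400),interpolation=cv2.INTER_CUBIC); print(x,y)
cv2.imwrite("pics/v1.png",np.hstack([c,cv2.resize(w,(400,250))] if 0 else [c,cv2.copyMakeBorder(cv2.resize(w,(400,250)),0,150,0,0,0)]))
E
```

```text
time: 2.0
eef_pos: [0.4815, 0.1783, 0.3603]
tcp_rot: [0.908, 0.419, -0.0, 0.0]
contact_force: [-0.3, 0.5, 0.6]
opening: 1.001
2.0 [0.4815 0.1783 0.3603] [ 0.9081  0.4187 -0.      0.    ] [ 0.157 -0.142  1.831 -0.     1.452  0.864]
[332  81]
272 31
```

View pics/v1.png

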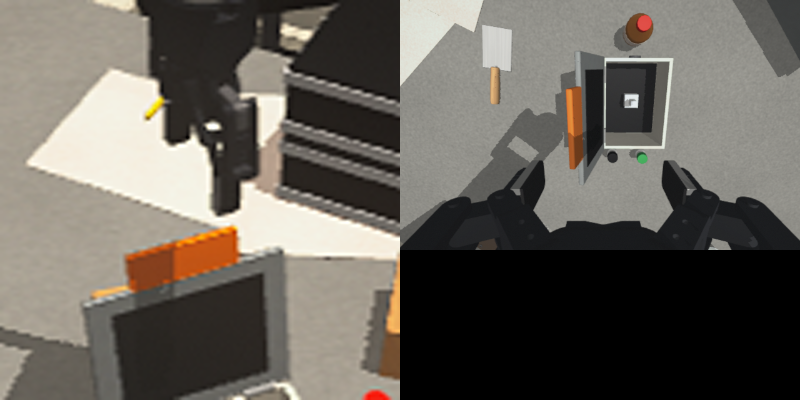

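The gripper hovers above the lip. The wrist view shows the open fingers, with elbows standing out wider than the tips at about (455,215) and (745,205) in the composite. The lip is at (573,128) and the vials at (613,157) and (642,158). The shape of the finger's back matters for the catch, so I measure it.

Run:
```python
from h import *
w=cv2.imread("pics/w1.png"); c=cv2.resize(w[240:400,40:300],(780,480),interpolation=cv2.INTER_CUBIC)
c=np.clip(c.astype(float)*1.6,0,255).astype(np.uint8)
K=np.array(cams.calibration("wrist")["camera_matrix"]);M=np.array(cams.calibration("wrist")["mount"])
# grid of tool y,z on plane x=0.011
for z in range(-60,31,10):
    for y in range(-80,-29,10):
        q=np.linalg.inv(M)@[.011,y/1e3,z/1e3,1]; p=K@q[:3]; p=p[:2]/p[2]; u,v=(p-[40,240])*3
        if 0<u<780 and 0<v<480:
            cv2.circle(c,(int(u),int(v)),2,(0,255,255),-1)
            if y in(-60,-40): cv2.putText(c,f"{y},{z}",(int(u)+3,int(v)-3),0,.4,(0,255,0),1)
cv2.imwrite("pics/w1z.png",c)
```

```text
(no output)
```

View pics/w1z.png

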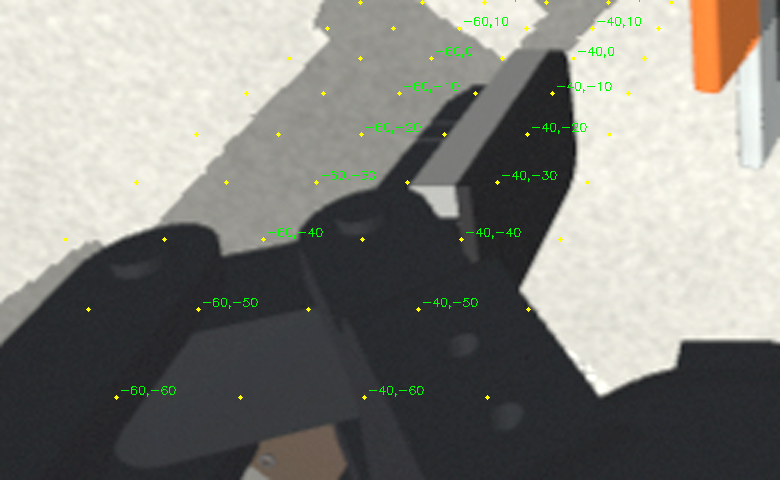

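The finger backs are vertical at tool y = ±57 mm, with the tips only about 5 mm ahead of the TCP when open. The rear finger will push from behind, hop over the lip, and catch it on its back. I'll add a cover-angle estimator based on the orange lip's mask, then descend astride the lip.

```bash
cat >> h.py <<'E'
H=np.array([.4814,.1776,.0995]); F=np.array([.7594,-.6506,0]); W=np.array([.6506,.7594,0]); Z=np.array([0,0,1.])
def theta(n="scene",save=None):
    im=cams.read_camera(n)
    if save: cv2.imwrite(save,im)
    hsv=cv2.cvtColor(im,cv2.COLOR_BGR2HSV); m=cv2.inRange(hsv,(4,190,90),(16,255,255))
    best=[]
    for t in np.arange(-.02,1.86,.01):
        a=np.cos(t)*F+np.sin(t)*Z; b=-np.sin(t)*F+np.cos(t)*Z
        pts=np.array([proj(n,H+r*a+w*W+h*b) for r in(.134,.165) for w in(-.05,.05) for h in(-.004,.004)])
        k=np.zeros_like(m); cv2.fillConvexPoly(k,cv2.convexHull(np.round(pts*16).astype(np.int32)),255,shift=4)
        x,y,w_,h_=cv2.boundingRect(pts.astype(np.float32)); 
        best.append(((m&k).sum()/(((m|k)).sum()+1),t))
    return max(best)
def st(n="scene",save=None):
    s=status.get_state(); d=s["eef_pos"]-H*[1,1,0]; fc=np.array(s["contact_force"])
    print("t %.2f f %.4f w %.4f z %.4f | Ff %.2f Fw %.2f Fz %.2f"%(s["time"],d@F,d@W,d[2],fc@F,fc@W,fc[2]),"iou,theta",np.round(theta(n,save),3))
E
python3 -m inch '[[1,[0,-3,0],0],[1,[0,-3,4],0],[1,[0,-3,8],0],[1,[0,-3,11.1],0],[1,[0,-3,11.1],0],[1,[0,-3,11.1],0]]'
python3 - <<'E'
from h import *
st(); st("top")
E
```

```text
time: 2.7
eef_pos: [0.459, 0.1976, 0.2498]
tcp_rot: [0.908, 0.418, -0.0, -0.0]
contact_force: [0.3, -0.8, 1.5]
opening: 0.998
t 2.70 f -0.0300 w 0.0006 z 0.2498 | Ff 0.75 Fw -0.46 Fz 1.55 iou,theta [0.023 1.79 ]
t 2.75 f -0.0295 w 0.0013 z 0.2513 | Ff -0.04 Fw 0.59 Fz 0.75 iou,theta [0.   1.85]
```

```bash
python3 - <<'E'
s=open('h.py').read()
s=s.replace("    best=[]\n","    best=[]; ks=[]; roi=np.zeros_like(m)\n").replace("        x,y,w_,h_=cv2.boundingRect(pts.astype(np.float32)); \n        best.append(((m&k).sum()/(((m|k)).sum()+1),t))\n","        ks.append((k,t)); roi|=k\n    m&=roi; best=[((m&k).sum(dtype=float)/((m|k).sum(dtype=float)+1),t) for k,t in ks]\n")
open('h.py','w').write(s)
E
python3 - <<'E'
from h import *
st("scene","pics/s2.png"); st("top","pics/t2.png")
E
```

```text
t 2.80 f -0.0293 w 0.0016 z 0.2520 | Ff 0.66 Fw 0.03 Fz 0.14 iou,theta [0.49 1.79]
t 2.85 f -0.0292 w 0.0016 z 0.2522 | Ff -0.41 Fw 0.22 Fz -0.78 iou,theta [0.   1.85]
```

View pics/s2.png

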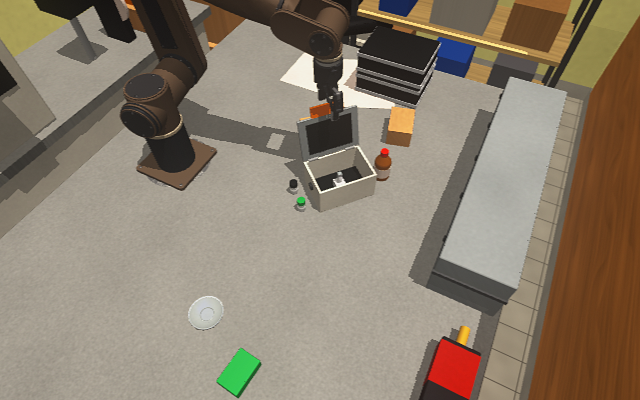

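The hand stands astride the lip: the front finger is at (335,105), the lip is visible at (320,110), and the estimator gives 1.79. Now the push.

```bash
python3 -m inch '[[1,[0,1.5,0.3],0],[1,[0,3,0.3],0],[1,[0,3.8,0.3],0],[1,[0,4.6,0.3],0],[1,[0,5.4,0.3],0],[1,[0,6.2,0.3],0],[1,[0,7,0.3],0],[1,[0,7.6,0.3],0],[1,[0,8.1,0.3],0],[1,[0,8.1,0.3],0]]'
python3 - <<'E'
from h import *
st()
E
```

```text
time: 3.9
eef_pos: [0.5209, 0.1443, 0.2461]
tcp_rot: [0.908, 0.418, 0.0, 0.0]
contact_force: [0.1, -0.2, -0.7]
opening: 0.997
t 3.90 f 0.0516 w 0.0004 z 0.2461 | Ff 0.20 Fw -0.06 Fz -0.67 iou,theta [0.491 1.45 ]
```

The cover is at 1.45 rad, past balance. I back off, hop over the lip and wait in front of it.

```bash
python3 -m inch '[[1,[0,-1,0],0],[1,[0,-1.5,-1],0],[1,[0,-1.5,-5.5],0],[1,[0,0,-6],0],[1,[0,4.5,-6],0],[1,[0,9.2,-6],0],[1,[0,9.2,-3],0],[1,[0,9.2,0],0],[1,[0,9.2,1.9],0],[1,[0,9.2,1.9],0]]'
python3 - <<'E'
from h import *
st()
E
```

```text
time: 4.95
eef_pos: [0.5883, 0.0852, 0.2239]
tcp_rot: [0.908, 0.418, -0.003, -0.001]
contact_force: [-0.3, -0.1, 0.4]
opening: 1.0
t 4.95 f 0.1413 w -0.0006 z 0.2239 | Ff -0.17 Fw -0.30 Fz 0.45 iou,theta [0.401 1.38 ]
```

The hand is in place with the cover falling freely at 1.38 rad. Now I wait for it.

```bash
for i in 1 2; do python3 -m inch '[[1,[0,0,0],0],[1,[0,0,0],0],[1,[0,0,0],0],[1,[0,0,0],0],[1,[0,0,0],0],[1,[0,0,0],0],[1,[0,0,0],0],[1,[0,0,0],0],[1,[0,0,0],0]]' >/dev/null; python3 -c "
from h import *
st()"; done
```

```text
t 5.90 f 0.1429 w 0.0005 z 0.2272 | Ff -0.62 Fw -0.17 Fz -0.76 iou,theta [0.388 1.21 ]
t 6.85 f 0.1430 w 0.0005 z 0.2273 | Ff 1.14 Fw -0.02 Fz 0.54 iou,theta [0.336 1.04 ]
```

```bash
for i in 1 2; do python3 -m inch '[[1,[0,0,0],0],[1,[0,0,0],0],[1,[0,0,0],0],[1,[0,0,0],0],[1,[0,0,0],0]]' >/dev/null; python3 -c "
from h import *
st('scene','pics/s3.png')"; done
python3 - <<'E'
import cv2
a=cv2.imread("pics/s3.png")[60:220,260:420]; cv2.imwrite("pics/s3z.png",cv2.resize(a,(560,560),interpolation=cv2.INTER_CUBIC))
E
```

```text
t 7.40 f 0.1429 w 0.0005 z 0.2273 | Ff 0.56 Fw 0.35 Fz -0.22 iou,theta [0.336 1.04 ]
t 7.95 f 0.1429 w 0.0005 z 0.2273 | Ff 0.89 Fw -0.85 Fz -0.28 iou,theta [0.336 1.04 ]
```

View pics/s3z.png

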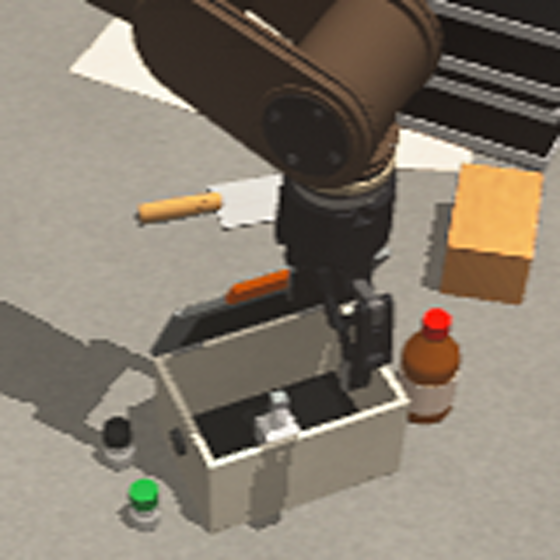

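The lip is visible at (258,287) resting on the back of the rear finger. The cover has held still at 1.04 rad for about 1 s, and the bystanders are unmoved. Next I compute the lowering arc.

```bash
cat > arc.py <<'E'
import numpy as np,sys
a,b,n=map(float,sys.argv[1:4])
X=lambda t:np.array([16.5*np.cos(t)+.4*np.sin(t),-(16.5*np.sin(t)-.4*np.cos(t))])
print(*[ "[%.1f,%.1f]"%tuple(X(t)-X(a)) if 0 else "[%.2f,%.2f]"%tuple(X(t)-X(a)) for t in np.linspace(a,b,int(n)+1)[1:]])
E
python3 arc.py 1.04 .77 18; python3 arc.py .77 .5 18; python3 arc.py .5 .32 12
```

```text
[0.21,0.13] [0.42,0.27] [0.62,0.41] [0.83,0.55] [1.03,0.69] [1.23,0.84] [1.42,0.99] [1.62,1.14] [1.81,1.30] [2.00,1.46] [2.19,1.62] [2.37,1.78] [2.55,1.95] [2.73,2.12] [2.91,2.29] [3.09,2.47] [3.26,2.65] [3.43,2.83]
[0.17,0.18] [0.33,0.37] [0.49,0.56] [0.65,0.75] [0.81,0.94] [0.96,1.14] [1.11,1.33] [1.25,1.53] [1.40,1.73] [1.54,1.94] [1.67,2.14] [1.81,2.35] [1.94,2.56] [2.07,2.77] [2.19,2.99] [2.31,3.20] [2.43,3.42] [2.55,3.64]
[0.11,0.22] [0.22,0.44] [0.33,0.67] [0.43,0.89] [0.53,1.12] [0.62,1.35] [0.71,1.58] [0.80,1.81] [0.88,2.04] [0.96,2.28] [1.04,2.51] [1.12,2.75]
```

```bash
python3 -m inch '[[1,[0,0.2,0.13],0],[1,[0,0.4,0.27],0],[1,[0,0.6,0.4],0],[1,[0,0.8,0.55],0],[1,[0,1,0.7],0],[1,[0,1.2,0.85],0],[1,[0,1.4,1],0],[1,[0,1.6,1.15],0],[1,[0,1.8,1.3],0],[1,[0,2,1.45],0],[1,[0,2.2,1.6],0],[1,[0,2.4,1.8],0],[1,[0,2.55,1.95],0],[1,[0,2.75,2.1],0],[1,[0,2.9,2.3],0],[1,[0,3.1,2.5],0],[1,[0,3.25,2.65],0],[1,[0,3.4,2.8],0]]' >/dev/null; python3 -c "
from h import *
st()"
python3 -m inch '[[1,[0,0.15,0.18],0],[1,[0,0.3,0.37],0],[1,[0,0.5,0.55],0],[1,[0,0.65,0.75],0],[1,[0,0.8,0.95],0],[1,[0,0.95,1.15],0],[1,[0,1.1,1.35],0],[1,[0,1.25,1.55],0],[1,[0,1.4,1.75],0],[1,[0,1.55,1.95],0],[1,[0,1.65,2.15],0],[1,[0,1.8,2.35],0],[1,[0,1.9,2.55],0]]' >/dev/null; python3 -c "
from h import *
st()
st()"
```

```text
t 9.80 f 0.1771 w 0.0005 z 0.1992 | Ff 0.07 Fw 0.07 Fz 0.03 iou,theta [0.335 0.77 ]
t 11.15 f 0.1961 w 0.0005 z 0.1737 | Ff 0.74 Fw -0.46 Fz 0.82 iou,theta [0.389 0.58 ]
t 11.20 f 0.1962 w 0.0005 z 0.1733 | Ff 2.43 Fw 0.50 Fz 0.01 iou,theta [0.396 0.58 ]
```

The cover tracks the arc well (0.58 rad against a planned 0.575). From here I hold the finger slightly back so it keeps pressing on the lip.

```bash
python3 arc.py .575 .395 12; python3 -m inch '[[1,[0,0.1,0.2],0],[1,[0,0.2,0.42],0],[1,[0,0.35,0.63],0],[1,[0,0.45,0.85],0],[1,[0,0.55,1.07],0],[1,[0,0.65,1.3],0],[1,[0,0.75,1.5],0],[1,[0,0.85,1.75],0],[1,[0,0.95,1.97],0],[1,[0,1.05,2.2],0],[1,[0,1.1,2.42],0],[1,[0,1.2,2.65],0]]' >/dev/null; python3 -c "
from h import *
st()
st()"
```

```text
[0.13,0.21] [0.25,0.43] [0.37,0.64] [0.49,0.86] [0.61,1.08] [0.72,1.30] [0.83,1.52] [0.93,1.75] [1.03,1.97] [1.13,2.20] [1.23,2.43] [1.32,2.66]
t 12.45 f 0.2085 w 0.0006 z 0.1476 | Ff 5.03 Fw -0.13 Fz 0.81 iou,theta [0.417 0.4  ]
t 12.50 f 0.2087 w 0.0005 z 0.1471 | Ff 6.48 Fw 0.20 Fz 0.61 iou,theta [0.417 0.4  ]
```

The contact sticks (0.40 rad as planned, about 6 N of press). I continue along the arc.

```bash
python3 arc.py .395 .2 14; python3 arc.py .2 .05 12;  python3 -m inch '[[1,[0,0.08,0.22],0],[1,[0,0.15,0.43],0],[1,[0,0.23,0.65],0],[1,[0,0.3,0.87],0],[1,[0,0.37,1.08],0],[1,[0,0.43,1.3],0],[1,[0,0.5,1.52],0],[1,[0,0.55,1.75],0]]' >/dev/null; python3 -c "
from h import *
st()
st()"
```

```text
[0.08,0.21] [0.16,0.43] [0.24,0.65] [0.31,0.87] [0.38,1.08] [0.45,1.30] [0.51,1.53] [0.57,1.75] [0.63,1.97] [0.68,2.19] [0.73,2.42] [0.78,2.64] [0.83,2.87] [0.87,3.09]
[0.03,0.20] [0.07,0.41] [0.10,0.61] [0.12,0.82] [0.15,1.02] [0.17,1.23] [0.19,1.43] [0.21,1.64] [0.22,1.84] [0.23,2.05] [0.24,2.25] [0.25,2.46]
t 13.35 f 0.2141 w 0.0006 z 0.1298 | Ff 6.12 Fw -1.33 Fz 0.03 iou,theta [0.406 0.3  ]
t 13.40 f 0.2142 w 0.0005 z 0.1295 | Ff 7.31 Fw -0.35 Fz 0.54 iou,theta [0.398 0.3  ]
```

```bash
python3 arc.py .29 .15 12;  python3 -m inch '[[1,[0,0.05,0.18],0],[1,[0,0.1,0.37],0],[1,[0,0.13,0.56],0],[1,[0,0.17,0.75],0],[1,[0,0.2,0.94],0],[1,[0,0.24,1.13],0],[1,[0,0.27,1.32],0],[1,[0,0.3,1.51],0]]' >/dev/null; python3 -c "
from h import *
st()
st()"
```

```text
[0.05,0.19] [0.10,0.37] [0.14,0.56] [0.18,0.75] [0.23,0.94] [0.26,1.12] [0.30,1.31] [0.33,1.50] [0.37,1.69] [0.40,1.88] [0.42,2.07] [0.45,2.26]
t 14.25 f 0.2173 w 0.0005 z 0.1147 | Ff 6.70 Fw 0.30 Fz 0.43 iou,theta [0.42 0.19]
t 14.30 f 0.2173 w 0.0005 z 0.1144 | Ff 5.80 Fw -0.45 Fz -0.96 iou,theta [0.406 0.19 ]
```

```bash
python3 arc.py .195 .1 10;  python3 -m inch '[[1,[0,0,0.13],0],[1,[0,0.01,0.25],0],[1,[0,0.02,0.38],0],[1,[0,0.04,0.5],0],[1,[0,0.06,0.64],0],[1,[0,0.08,0.77],0],[1,[0,0.1,0.9],0]]' >/dev/null; python3 -c "
from h import *
st()
st()"
```

```text
[0.03,0.15] [0.05,0.31] [0.07,0.46] [0.09,0.62] [0.11,0.78] [0.13,0.93] [0.15,1.09] [0.17,1.24] [0.18,1.40] [0.19,1.56]
t 15.05 f 0.2185 w 0.0005 z 0.1057 | Ff 6.39 Fw -0.62 Fz 0.02 iou,theta [0.413 0.16 ]
t 15.10 f 0.2185 w 0.0005 z 0.1055 | Ff 6.86 Fw 0.16 Fz -0.25 iou,theta [0.411 0.16 ]
```

```bash
python3 arc.py .138 .03 10;  python3 -m inch '[[1,[0,0.01,0.13],0],[1,[0,0.02,0.25],0],[1,[0,0.03,0.38],0],[1,[0,0.04,0.5],0],[1,[0,0.06,0.63],0],[1,[0,0.08,0.75],0],[1,[0,0.09,0.88],0],[1,[0,0.1,1],0]]' >/dev/null; python3 -c "
from h import *
st()
st('scene','pics/s4.png')"
```

```text
[0.02,0.18] [0.04,0.35] [0.05,0.53] [0.07,0.71] [0.08,0.89] [0.09,1.07] [0.09,1.24] [0.10,1.42] [0.10,1.60] [0.11,1.78]
t 15.95 f 0.2193 w 0.0006 z 0.0956 | Ff 6.97 Fw -0.61 Fz -1.67 iou,theta [0.406 0.11 ]
t 16.00 f 0.2193 w 0.0005 z 0.0953 | Ff 6.92 Fw -0.27 Fz -0.95 iou,theta [0.404 0.11 ]
```

```bash
python3 -m inch '[[1,[0,0.01,0.1],0],[1,[0,0.02,0.2],0],[1,[0,0.02,0.3],0],[1,[0,0.03,0.4],0],[1,[0,0.03,0.5],0],[1,[0,0.04,0.6],0],[1,[0,0.04,0.7],0],[1,[0,0.04,0.8],0]]' >/dev/null; python3 -c "
from h import *
st()
st('scene','pics/s5.png')"
```

```text
t 16.85 f 0.2195 w 0.0005 z 0.0874 | Ff 5.89 Fw -0.49 Fz -1.29 iou,theta [0.418 0.05 ]
t 16.90 f 0.2195 w 0.0005 z 0.0873 | Ff 5.89 Fw -1.08 Fz -1.01 iou,theta [0.428 0.05 ]
```

```bash
python3 -m inch '[[1,[0,0,0.1],0],[1,[0,0,0.2],0],[1,[0,0,0.3],0],[1,[0,0,0.4],0],[1,[0,0,0.5],0]]' >/dev/null; python3 -c "
from h import *
st()"
python3 -m inch '[[1,[0,0,0.08],0],[1,[0,0,0.16],0],[1,[0,0,0.24],0],[1,[0,0,0.32],0],[1,[0,0,0.4],0]]' >/dev/null; python3 -c "
from h import *
st()
st('scene','pics/s6.png')"
```

```text
t 17.45 f 0.2196 w 0.0009 z 0.0837 | Ff 4.96 Fw 0.55 Fz 4.47 iou,theta [0.416 0.01 ]
t 18.00 f 0.2197 w 0.0012 z 0.0799 | Ff 5.84 Fw 0.07 Fz 3.99 iou,theta [0.408 0.01 ]
t 18.05 f 0.2197 w 0.0012 z 0.0798 | Ff 7.24 Fw -0.11 Fz 4.02 iou,theta [0.408 0.01 ]
```

Shut at 0.01 rad, with the finger now sliding down the stopped lip (Fz +4 N). I withdraw forward, then up.

```bash
python3 -m inch '[[1,[0,0.2,0],0],[1,[0,1,0],0],[1,[0,3,0],0],[1,[0,6,0],0],[1,[0,8,0],0],[1,[0,8,-4],0],[1,[0,8,-8],0],[1,[0,8,-13],0],[1,[0,8,-18],0],[1,[0,8,-20],0],[1,[0,8,-20],0],[1,[0,8,-20],0],[1,[0,8,-20],0]]'; python3 -c "
from h import *
st('scene','pics/s7.png')
cams.read_camera
a=cv2.imread('pics/s7.png')[60:240,230:430]; t=cams.read_camera('top')[140:320,200:400]
cv2.imwrite('pics/v7.png',np.hstack([cv2.resize(i,(400,360)) for i in (a,t)]))"
```

```text
time: 19.4
eef_pos: [0.7073, -0.016, 0.2747]
tcp_rot: [0.908, 0.418, -0.003, -0.002]
contact_force: [-0.1, 0.5, -0.7]
opening: 0.999
t 19.40 f 0.2975 w -0.0000 z 0.2747 | Ff -0.36 Fw 0.29 Fz -0.71 iou,theta [0.428 0.01 ]
```

View pics/v7.png

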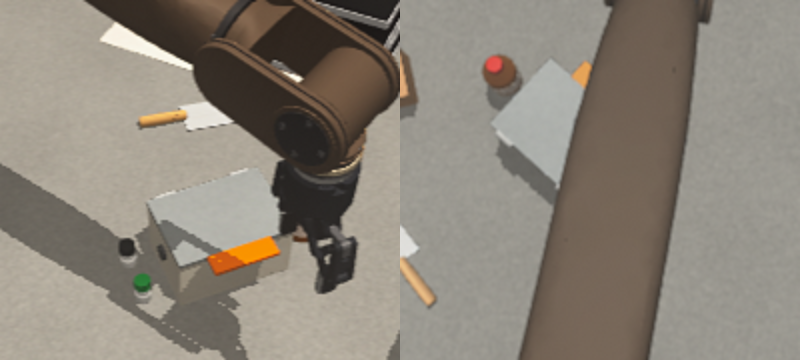

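The cover lies flat and shut, with its lip at (245,255). The hand is clear, and the vials and bottle stand where they were. I'm handing the job in.

```bash
python3 -c "
from plant import ctrl
print(ctrl.sign_off())"
```

```text
the job is handed in; nothing more can be done
None
```

The cover is shut and the hand is clear. I handed the job in at about 19.5 s of the 56 s allowed; no verdict is reported.

- **Tip and catch:** I pushed the cover forward from behind to 1.45 rad with one finger, and it fell freely from there. I hopped the same finger over the lip and caught the lip on its outer back at 1.04 rad. It stayed still there for about 1 s.
- **Lowering:** I lowered it along the lip's arc at about 0.15 rad/s, slower near the end. The tool can only point down, so over the last 0.5 rad the lip was carried mainly by friction on the finger's back, with about 6 N of sideways press. It followed the finger without any sudden drop.
- **Final checks:** The camera gives a cover angle of 0.01 rad (shut) and contact force at noise level. The vials and bottle look unmoved in the last picture. I did not check the dish, case, carton or spatula by measurement, but the hand passed well clear of them.

**Disagreements:**
- The chamber's x axis measured 2.43 rad to the left of straight ahead, not the 0.85–1.45 rad in the text. Both camera views agreed on this, and I relied on it.
- Below 0.2 rad the camera's cover angle read 0.02–0.03 rad higher than the finger's height implied. A slight slip or estimator bias would explain it.

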